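Unplug the air nozzle and park it

TASK

Take the blue air nozzle out of the quick coupling: push the coupling's sprung sleeve back (down) gently until the lock lets go, and pull the nozzle straight out so that the sleeve snaps forward again. Then press the nozzle, upright, fully home in the empty hole of the black rack until it clicks, and leave it there; never force the coupling, the nozzle or the rack, and leave the other things on the bench where they are.

Things in the scene. Friction and masses are not known exactly. Their poses are not given: they have to be found in the camera images.
- coupling: quick coupling standing upright on a grey block fixed to the bench (foot 104x78 mm, 30 mm high). Origin at the underside centre, on its axis; z up. Two pawls inside grip the nozzle's neck. The stem's mouth, 71 mm up, is hidden in the sleeve. More than 25 N from the fingers on the coupling or its sleeve counts as forcing it
- sleeve (a joint): sleeve travel in m: 0 = forward (up), grows as it is pushed down, unyielding stop at 0.0095; spring 4.5 N at first, 9 N at the stop. The pawls let go only near the stop (0.008 to 0.009); a spring valve then lifts the nozzle 6 mm. Let go then, the sleeve stays back at about 0.0077, its pawls resting on the plug's side, until the nozzle is pulled 10 to 16 mm above locked; it then snaps to 0
- sleeve_top (a point): centre of the sleeve's upper face, moving with it: a flat round steel push flange 60 mm in diameter, 5 mm thick, with a 27 mm hole through which the nozzle stands; 86 mm above the bench when forward. It may be pushed anywhere on the flange and slides straight without jamming. Below the flange the sleeve is 41 mm in diameter
- nozzle_centre (a point): centre of the loose round nozzle, 76 mm long, 80 g; z to its tip. From its foot: brass nose widening from 11 to 22 mm diameter over 6 mm, plug 22 mm to 14.5 mm, neck 11 mm diameter to 19.5 mm, body 22 mm diameter to 62 mm (brass to 30 mm, then blue grip), brass cone to 76 mm; this point is 38 mm from the foot. It is about 80 mm above the bench locked in the coupling, 86 mm once released
- rack: black nozzle rack, 56 mm (x) by 136 mm (y), 34 mm high, fixed to the bench; origin at the underside centre. The empty hole is at y = -40 mm; a spare orange nozzle stands at y = +40 mm (a fixed part of the rack, top at 88 mm)
- rack_bore (a point): centre of the floor of the rack's empty hole, 12 mm above the bench; hole 24 mm in diameter, chamfered mouth 34 mm above the bench. Two sprung balls in its wall, 17 mm above its floor, resist the plug (up to about 10 N at first) and click into the neck when home: nozzle centre 38 mm above this point. Over 40 N between nozzle and rack counts as forcing it
- phone_silver: loose bystander: silver phone lying flat, 67x138x8 mm; origin at its underside centre
- eraser: loose bystander: white eraser block, 17x50x10 mm; origin at its underside centre
- flux_bottle: loose bystander: white and blue bottle with a yellow spout, 36x36x86 mm; origin at its underside centre
- battery_cell: loose bystander: small yellow battery cell, 15x23x4 mm; origin at its underside centre
- marker: loose bystander: black marker with blue cap, 18x128x20 mm; origin at its underside centre
- polyimide_tape: loose bystander: orange tape ring, 52x52x10 mm; origin at its underside centre
- pawl0: one of the two equal locking pawls hidden inside the coupling (moved by the sleeve; nothing to handle). More than 35 N on it means the nozzle was yanked while still locked

How it is judged (in metres and radians):
On the way, in this order (a step that is already met when the one before it is completed fails the run):
1. the sleeve has been pushed back and the released nozzle has risen, still in the coupling (value of joint sleeve above 0.007 m and z of nozzle_centre in the frame of coupling above 0.0835 m and horizontal distance between nozzle_centre and sleeve_top below 0.004 m), for 0.05 s.
2. the nozzle is out of the coupling and the sleeve has snapped fully forward (value of joint sleeve below 0.0012 m and distance between nozzle_centre and coupling above 0.11 m), for 0.1 s.
At the end, for the whole second after the job is handed in: The nozzle stands upright (within 0.08 rad) at rest in the rack's empty hole, within 3 mm of its centre and within 1.5 mm of fully home, and the coupling's sleeve is fully forward (within 1.2 mm) (horizontal distance between nozzle_centre and rack_bore below 0.003 m and z of nozzle_centre in the frame of rack_bore below 0.0395 m and angle between the z axis of nozzle_centre and the z axis of rack, either way round below 0.08 rad and value of joint sleeve below 0.0012 m and linear speed of nozzle below 0.02 m/s); the robot touches nothing.
It fails at once if the fingers press or pull the coupling with more than 25 N (contact force between the fingers and coupling above 25 N).
It fails at once if the nozzle is yanked while still locked (more than 35 N on a locking pawl) (contact force between nozzle and pawl0 above 35 N).
It fails at once if the nozzle is forced on the rack with more than 40 N (contact force between nozzle and rack above 40 N).
It fails at once if a bystander is moved by more than 20 mm (distance of any of phone_silver, eraser, flux_bottle, battery_cell, marker, polyimide_tape from where it was at the start of the episode above 0.02 m).
It also fails if it takes over 51 s, if anything falls off the work surface, if the arm or the gripper's body presses on something with over 40 N, if the wrist force passes 120 N, or if a joint passes its speed limit or range.

ROBOT

A 6-joint arm with a two-finger parallel gripper is mounted at the origin on a cart in front of the work surface, level with it; the furniture and walls round the work are solid. World frame = base frame: x ahead of the robot, y to its left, z up, the work surface at z = 0. Lengths are in mm, angles in rad, forces in N, time in s.
With the tool pointing down it reaches from about 400 to 925 mm from the base axis. Payload 12.5 kg.
Tool frame: the origin (TCP) lies on the centre line of the jaws, within the pads' length; the fingertips stand 19 mm ahead of it and the grasp point (between the pads) is the TCP; z points along the fingers, y is the line along which they close (so a half turn about z gives the same grasp; the last joint's range is limited). The gripper opens to 95 mm and grips with 3 to 60 N. Pads are 20 mm wide; open, the fingers measure 119 mm over their backs; the gripper's body (75 mm by 180 mm) begins 59 mm behind the grasp point.
Start: joints at [-1.392, 0.491, 1.559, -0, 1.092, -0.106], TCP at [175.626, -599.833, 233.661] pointing down, gripper open.
Joint ranges: [-3.1, 3.1], [-0.84, 2.19], [0.05, 2.79], [-1.13, 4.28], [0.06, 2.93], [-2.69, 2.69]. Speed limits (rad/s): [2.22, 2.22, 2.79, 3.14, 3.14, 3.14].

INTERFACE

Orientations are given as [roll, pitch, yaw] about the fixed x, y, z axes, in that order (R = Rz(yaw) Ry(pitch) Rx(roll)).
In Python, from cell import state, read_camera, job_done gives the robot as it stands.
- The arm moves only by the tool arm_command, never from a script. Its argument "deltas" is a list of rows, each an object of numbers: "dx", "dy", "dz": the shift along the world's x, y, z in m; "yaw": the turn about the world's z in degrees. In form: [{"dx": .., "dy": .., "dz": .., "yaw": ..}, ...]. A call has 1 to 20 rows; each row shifts and turns the commanded pose from where the row before left it; what a row does not reach is not made up. A row lasts 1/10 s, in which the tool goes at most 50 mm and 8.59 degrees, less where a joint would pass 70% of its speed; a pose out of reach is approached as far as the arm can. A call with a gripper value outside its range is refused whole. "gripper" is the finger opening in m, from 0 to 0.0951, set as the call begins (left out, the last holds). The fingers move at their own pace and stop on an object; the grip force is fixed at half the most. Time passes only in rows, so rows that do not move let the fingers close. It gives the time, the measured TCP pose, the force, the opening and the grip force at its end, in the units of the state.
- state(): the state, without advancing time (a new reading comes with each control period).
- read_camera(name): name is "scene" or "side" or "wrist"; returns a dict with "color" (400x640x3 uint8, red, green, blue), "range_z" (400x640 float32, mm along the optical axis (not along the pixel's ray), 0 where there is no reading), "fx", "fy", "cx", "cy" (pixels), "k1" (the pictures are not rectified: a ray, as slopes to the right and down, at radius r is drawn at 1 + k1 r^2 times it, then the intrinsics apply), "extrinsics" (4x4, takes a point from camera to world coordinates). Camera axes: x right, y up, looking along -z (the intrinsics and any distortion apply to the point x, -y, -z); pixel columns grow to the right and rows downward; lengths in mm; the calibration is good to about 2 mm. A picture is of the moment at which its call begins.
- job_done(): hands the job in; it is judged then, once.
The state is a dict: "t": time; "joints": joint angles; "qvel": joint speeds; "tau": joint torques, N m; "eef_pos": TCP position; "tcp_rot": TCP orientation; "ft_force": force on the tool from outside, world axes, zero at the start; "moment": the same for the moment, N m; "opening": opening from 0.0 (shut) to 1.0 (fully open); "grip_force": force on a finger pad.
Only numpy, scipy, OpenCV 4.12 (cv2) and the standard library are available. Lean on these libraries where they do the work, as an engineer would, in place of code of your own. Each camera call takes 0.05 s, during which the arm holds its last target. There are 200 camera calls.

## Working session

There is one attempt and no reset: what is moved stays moved. The work goes in short steps, Python scripts to look and compute and a tool call to move; the robot and the scene stay as the last step left them, time stands still between calls to the robot, and variables do not carry over. Pictures are saved under pics/ and viewed, at most 13 in all, crops included, and the job is handed in when it is done.

Besides the shell and the picture viewer there is one more tool, called after "Call:" as name(argument=value, ...) on one line, values as JSON. arm_command: Moves the arm, as the interface text tells. Its arguments: {"type":"object","properties":{"deltas":{"type":"array"},"gripper":{"type":"number"}},"required":["deltas"]}

```bash
mkdir -p pics; cat > h.py <<'E'
import numpy as np, cv2
from cell import state, read_camera, job_done
def world(c,u,v,z=None):
    "pixel arrays -> world points from the range, or on the plane z"
    u=np.atleast_1d(u).astype(float);v=np.atleast_1d(v).astype(float)
    K=np.array([[c['fx'],0,c['cx']],[0,c['fy'],c['cy']],[0,0,1]])
    s=cv2.undistortPoints(np.stack([u,v],1)[:,None],K,np.array([c['k1'],0,0,0,0.]))[:,0]
    E=np.array(c['extrinsics']);d=np.c_[s[:,0],-s[:,1],-np.ones(len(s))]
    dw=d@E[:3,:3].T
    k=c['range_z'][v.astype(int),u.astype(int)] if z is None else (z-E[2,3])/dw[:,2]
    return E[:3,3]+dw*np.asarray(k)[:,None]
def cloud(c):
    v,u=np.nonzero(c['range_z']>0);return u,v,world(c,u,v)
def save(c,n):cv2.imwrite('pics/'+n,c['color'][:,:,::-1])
E
python3 - <<'E'
from h import *
print(state())
ims=[]
for n in ['scene','side','wrist']:
    c=read_camera(n);save(c,n+'0.png');print(n,np.round(c['extrinsics'],2).tolist(),c['fx'],c['k1'])
    np.save(n+'0.npy',c,allow_pickle=True)
E
```

```text
{'t': 0.0, 'joints': array([-1.39159549e+00,  4.91554920e-01,  1.55946364e+00, -1.01180440e-05,
        1.09170156e+00, -1.05617405e-01]), 'qvel': array([-5.26590420e-04,  1.10246024e-03, -3.51280214e-04,  5.95232718e-04,
        2.60275291e-05, -1.08294053e-03]), 'tau': array([ 7.32027784e-04, -6.12633848e+01, -2.58179533e+01,  6.92996965e-02,
        4.82486759e-02, -1.01674470e-04]), 'eef_pos': array([ 175.58224483, -599.58965505,  233.05973353]), 'tcp_rot': array([-3.14047052e+00, -1.09935513e-04,  2.84822855e-01]), 'ft_force': array([-0.69876576, -0.59953   , -0.27972487]), 'moment': array([-0.03696604, -0.04648375, -0.03480786]), 'grip_force': 0.0, 'opening': 0.9973652493470353}
scene [[0.92, 0.25, -0.31, 62.13], [-0.4, 0.58, -0.71, -1037.71], [-0.0, 0.78, 0.63, 1047.79], [0.0, 0.0, 0.0, 1.0]] 481.6919507791941 -0.12017023571873345
side [[-1.0, 0.0, -0.03, 497.88], [-0.03, -0.39, 0.92, 1207.54], [-0.01, 0.92, 0.39, 592.74], [0.0, 0.0, 0.0, 1.0]] 390.75344903577997 -0.04188624703658994
wrist [[0.28, 0.92, 0.28, 252.79], [-0.96, 0.27, 0.08, -577.58], [-0.0, -0.29, 0.96, 383.99], [0.0, 0.0, 0.0, 1.0]] 282.2885976726481 -0.048577194601093464
```

View pics/scene0.png

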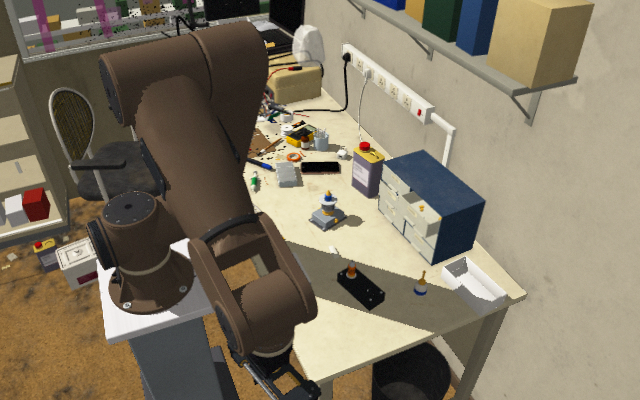

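View pics/side0.png

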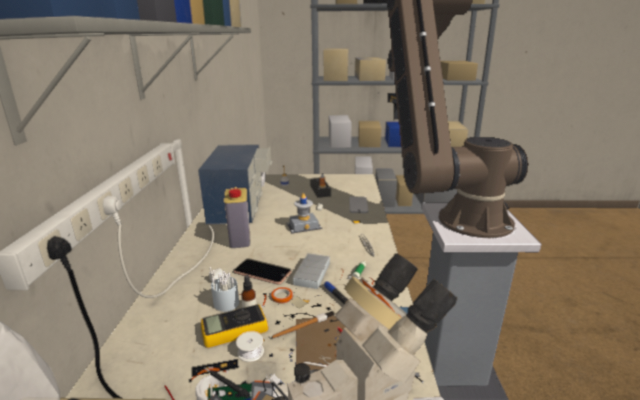

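The scene view shows the coupling at about (327,210), the rack at (360,287) with its orange spare at (352,272), the flux bottle at (420,285) and the eraser at (333,250). The side view agrees with this. Next I measure them from the range.

```bash
python3 - <<'E'
from h import *
c=np.load('scene0.npy',allow_pickle=True).item()
u,v,P=cloud(c)
hsv=cv2.cvtColor(c['color'],cv2.COLOR_RGB2HSV)[v,u]
def box(a):return (u>a[0])&(u<a[2])&(v>a[1])&(v<a[3])
b=box((300,185,350,235))
for z0,z1 in [(-5,5),(24,36),(80,90),(95,125)]:
    m=b&(P[:,2]>z0)&(P[:,2]<z1);print('coup',z0,m.sum(),np.round(np.r_[P[m].min(0),P[m].max(0),P[m].mean(0)],1) if m.any() else'')
m=b&(hsv[:,0]>100)&(hsv[:,0]<125)&(hsv[:,1]>130);print('blue',m.sum(),P[m].mean(0),P[m].min(0),P[m].max(0))
b=box((330,255,390,315));m=b&(P[:,2]>29)&(P[:,2]<39)&(hsv[:,2]<60)
q=P[m];print('rack',m.sum(),q.mean(0),cv2.minAreaRect(q[:,:2].astype(np.float32)),cv2.boxPoints(cv2.minAreaRect(q[:,:2].astype(np.float32))))
m=b&(P[:,2]>50);print('spare',m.sum(),P[m].mean(0),P[m].max(0))
b=box((410,265,432,300));m=b&(P[:,2]>15);print('flux',P[m].mean(0))
for n in['scene','wrist']:
    c=np.load(n+'0.npy',allow_pickle=True).item()['color']
    if n=='scene': c=cv2.resize(c[180:320,270:450],None,fx=4,fy=4,interpolation=cv2.INTER_CUBIC)
    cv2.imwrite(f'pics/{n}z.png',c[:,:,::-1])
E
```

```text
coup -5 1571 [ 4.784e+02 -5.300e+01 -5.000e+00  7.341e+02  2.460e+02  5.000e+00
  5.979e+02  9.480e+01 -7.000e-01]
coup 24 261 [534.3  -5.7  24.2 633.1  74.   35.8 578.1  32.8  29.1]
coup 80 134 [553.6  14.6  80.  613.9  73.2  89.6 582.1  37.5  84.9]
coup 95 39 [574.   32.4  96.1 594.7  50.2 122.3 583.1  39.7 106.9]
blue 30 [582.6697861   37.09192389  94.10982308] [573.97461624  31.29473179  78.43310459] [598.06444842  45.8345018  106.08865173]
rack 624 [ 539.29702447 -283.26192284   33.81836684] ((539.5068969726562, -274.6672668457031), (58.031497955322266, 139.27044677734375), 15.064668655395508) [[ 493.38953 -214.96666]
 [ 529.58716 -349.45078]
 [ 585.62427 -334.36786]
 [ 549.42664 -199.88376]]
spare 83 [ 526.53486197 -239.8784663    69.60436619] [ 538.99045883 -225.08572542   88.21333729]
flux [ 687.90772012 -350.28336489   38.26629856]
```

View pics/scenez.png

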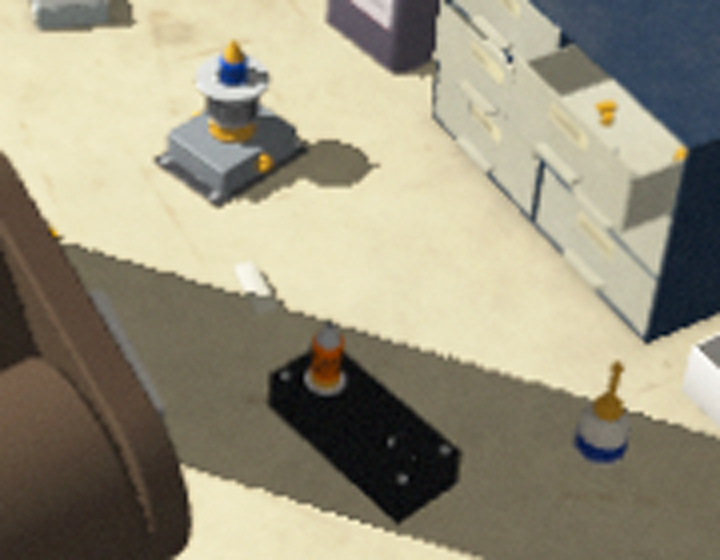

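The zoom confirms it: the coupling axis is near (583,41), with the blue nozzle at zoom (233,68). The hole lies at the far end of the rack from the orange spare, near (550,-313). I'll go above the rack hole first, then the coupling.

Call:
arm_command(deltas=[{"dx": 0.03, "dy": 0.024}, {"dx": 0.03, "dy": 0.024}, {"dx": 0.03, "dy": 0.024}, {"dx": 0.03, "dy": 0.024}, {"dx": 0.03, "dy": 0.024}, {"dx": 0.03, "dy": 0.024}, {"dx": 0.03, "dy": 0.024}, {"dx": 0.03, "dy": 0.024}, {"dx": 0.03, "dy": 0.024}, {"dx": 0.03, "dy": 0.024}, {"dx": 0.03, "dy": 0.024}, {"dx": 0.03, "dy": 0.024}, {}, {}])

```text
$.deltas[0]: bad value
```

```bash
python3 - <<'E'
from h import *
c=read_camera('wrist');save(c,'w1.png');np.save('w1.npy',c,allow_pickle=True);s=state();print(s['t'],s['eef_pos'],s['tcp_rot'])
E
```

```text
0.2 [ 175.60965288 -599.70721878  233.31382931] [-3.14101031e+00 -7.53303035e-05  2.84805038e-01]
```

View pics/w1.png

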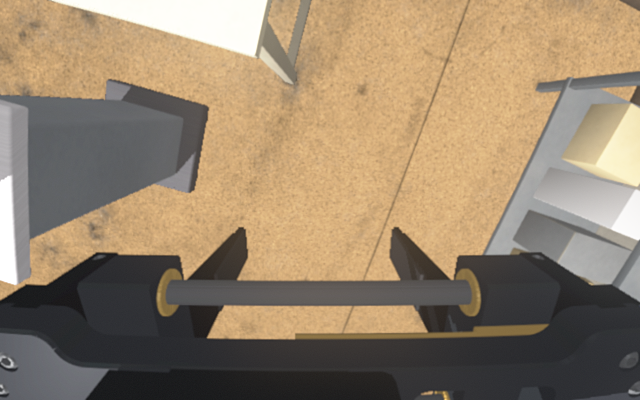

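The move was refused, so the wrist view still shows the floor at the start pose. All four keys look to be required in each row.

Call:
arm_command(deltas=[{"dx": 0.03, "dy": 0.024, "dz": 0, "yaw": 0}, {"dx": 0.03, "dy": 0.024, "dz": 0, "yaw": 0}, {"dx": 0.03, "dy": 0.024, "dz": 0, "yaw": 0}, {"dx": 0.03, "dy": 0.024, "dz": 0, "yaw": 0}, {"dx": 0.03, "dy": 0.024, "dz": 0, "yaw": 0}, {"dx": 0.03, "dy": 0.024, "dz": 0, "yaw": 0}, {"dx": 0.03, "dy": 0.024, "dz": 0, "yaw": 0}, {"dx": 0.03, "dy": 0.024, "dz": 0, "yaw": 0}, {"dx": 0.03, "dy": 0.024, "dz": 0, "yaw": 0}, {"dx": 0.03, "dy": 0.024, "dz": 0, "yaw": 0}, {"dx": 0.03, "dy": 0.024, "dz": 0, "yaw": 0}, {"dx": 0.03, "dy": 0.024, "dz": 0, "yaw": 0}, {"dx": 0, "dy": 0, "dz": 0, "yaw": 0}, {"dx": 0, "dy": 0, "dz": 0, "yaw": 0}])

```text
t: 1.6
eef_pos: [535.9, -311.2, 233.3]
tcp_rot: [-3.141, 0.001, 0.287]
ft_force: [-0.4, -0.0, -0.7]
opening: 1.003
grip_force: 0.0
```

```bash
python3 - <<'E'
from h import *
c=read_camera('wrist');save(c,'w2.png');np.save('w2.npy',c,allow_pickle=True);s=state();print(s['t'],s['eef_pos'],s['tcp_rot'])
u,v,P=cloud(c)
m=(P[:,2]>29)&(P[:,2]<39)&(abs(P[:,0]-540)<110)&(abs(P[:,1]+275)<110)
q=P[m];r=cv2.minAreaRect(q[:,:2].astype(np.float32));print('rack',m.sum(),q.mean(0),r,cv2.boxPoints(r))
E
```

```text
1.65 [ 535.28976356 -311.89637248  233.41894591] [-3.14135708e+00  5.46325286e-04  2.85244423e-01]
rack 4125 [ 539.73452883 -274.32865625   33.73464248] ((537.7210083007812, -272.46966552734375), (56.64413070678711, 136.76715087890625), 14.548554420471191) [[ 493.12912 -213.39333]
 [ 527.48505 -345.77502]
 [ 582.31287 -331.54602]
 [ 547.957   -199.1643 ]]
```

View pics/w2.png

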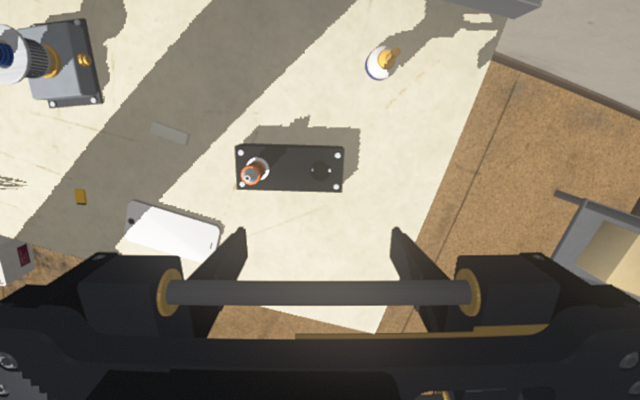

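Call:
arm_command(deltas=[{"dx": 0.005, "dy": 0.035, "dz": 0, "yaw": 0}, {"dx": 0.005, "dy": 0.035, "dz": 0, "yaw": 0}, {"dx": 0.005, "dy": 0.035, "dz": 0, "yaw": 0}, {"dx": 0.005, "dy": 0.035, "dz": 0, "yaw": 0}, {"dx": 0.005, "dy": 0.035, "dz": 0, "yaw": 0}, {"dx": 0.005, "dy": 0.035, "dz": 0, "yaw": 0}, {"dx": 0.005, "dy": 0.035, "dz": 0, "yaw": 0}, {"dx": 0.005, "dy": 0.035, "dz": 0, "yaw": 0}, {"dx": 0.005, "dy": 0.035, "dz": 0, "yaw": 0}, {"dx": 0, "dy": 0.035, "dz": 0, "yaw": 0}, {"dx": 0, "dy": 0, "dz": 0, "yaw": 0}, {"dx": 0, "dy": 0, "dz": 0, "yaw": 0}])

```text
t: 2.85
eef_pos: [580.4, 37.6, 233.7]
tcp_rot: [3.141, 0.0, 0.285]
ft_force: [0.0, -0.6, -0.0]
opening: 1.0
grip_force: 0.0
```

```bash
python3 - <<'E'
from h import *
c=read_camera('wrist');save(c,'w3.png');np.save('w3.npy',c,allow_pickle=True);s=state();print(s['t'],s['eef_pos'],s['tcp_rot'])
u,v,P=cloud(c)
m=(P[:,2]>82)&(P[:,2]<90)&(np.hypot(P[:,0]-583,P[:,1]-40)<40)
q=P[m];print('flange',m.sum(),q.mean(0),cv2.minEnclosingCircle(q[:,:2].astype(np.float32)))
m=(P[:,2]>24)&(P[:,2]<36)&(abs(P[:,0]-583)<80)&(abs(P[:,1]-40)<80)
q=P[m];r=cv2.minAreaRect(q[:,:2].astype(np.float32));print('foot',r)
E
```

```text
2.9 [580.46913575  36.98272502 233.69959929] [3.14127433e+00 1.57594853e-04 2.83952177e-01]
flange 1772 [585.64180411  44.9769252   85.6838969 ] ((584.2123413085938, 44.83170700073242), 29.859027862548828)
foot ((584.5825805664062, 44.830387115478516), (84.19678497314453, 79.34892272949219), 17.381999969482422)
```

View pics/w3.png

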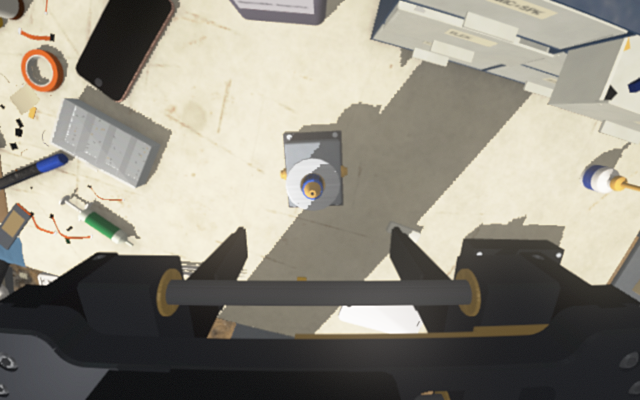

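The rack hole shows at (320,171), and the flange at about (312,185), roughly between the fingers. The measured flange radius of 29.9 mm matches the 30 mm given. Next I centre, narrow the fingers to 36 mm and come down to just above the flange.

Call:
arm_command(deltas=[{"dx": 0.004, "dy": 0.0075, "dz": 0, "yaw": 0}, {"dx": 0, "dy": 0, "dz": -0.01, "yaw": 0}, {"dx": 0, "dy": 0, "dz": -0.01, "yaw": 0}, {"dx": 0, "dy": 0, "dz": -0.01, "yaw": 0}, {"dx": 0, "dy": 0, "dz": -0.01, "yaw": 0}, {"dx": 0, "dy": 0, "dz": -0.01, "yaw": 0}, {"dx": 0, "dy": 0, "dz": -0.01, "yaw": 0}, {"dx": 0, "dy": 0, "dz": 0, "yaw": 0}, {"dx": 0, "dy": 0, "dz": 0, "yaw": 0}], gripper=0.036)

```text
t: 3.8
eef_pos: [584.7, 45.7, 173.5]
tcp_rot: [3.142, 0.0, 0.285]
ft_force: [-0.6, -0.7, 0.1]
opening: 0.386
grip_force: 0.0
```

```bash
python3 - <<'E'
from h import *
c=read_camera('wrist');save(c,'w4.png');s=state();print(s['t'],s['eef_pos'],s['opening'])
u,v,P=cloud(c)
m=(P[:,2]>82)&(P[:,2]<90)&(np.hypot(P[:,0]-583,P[:,1]-40)<40)
q=P[m];print('flange',m.sum(),q.mean(0),cv2.minEnclosingCircle(q[:,:2].astype(np.float32)))
c=read_camera('side');u,v,P=cloud(c)
m=(P[:,2]>80)&(P[:,2]<89)&(np.hypot(P[:,0]-583,P[:,1]-44)<40)
q=P[m];print('side flange',m.sum(),q.min(0),q.max(0))
E
```

```text
3.85 [584.78853957  45.6839197  173.8781042 ] 0.38252796320151855
flange 2548 [586.26557215  45.30288893  85.69102486] ((584.1847534179688, 44.65834426879883), 29.859149932861328)
side flange 99 [557.32296097  19.8787941   81.3479385 ] [613.92290534  76.96352468  88.87252706]
```

View pics/w4.png

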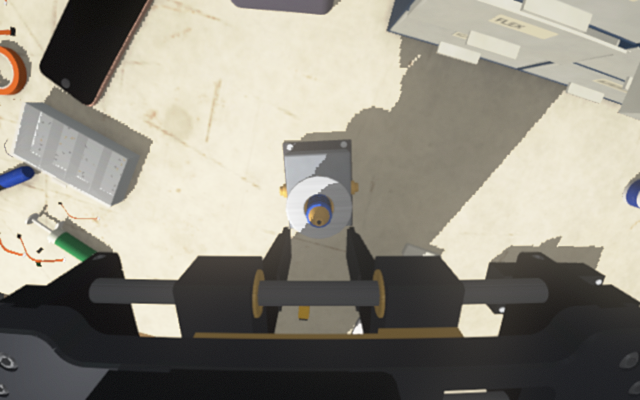

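The nozzle at (319,213) stands between the fingers, which are centred at 320, and the flange at (319,205) is concentric with it. Down to about 4 mm above the flange.

Call:
arm_command(deltas=[{"dx": 0, "dy": -0.001, "dz": -0.01, "yaw": 0}, {"dx": 0, "dy": 0, "dz": -0.01, "yaw": 0}, {"dx": 0, "dy": 0, "dz": -0.01, "yaw": 0}, {"dx": 0, "dy": 0, "dz": -0.01, "yaw": 0}, {"dx": 0, "dy": 0, "dz": -0.01, "yaw": 0}, {"dx": 0, "dy": 0, "dz": -0.008, "yaw": 0}, {"dx": 0, "dy": 0, "dz": -0.006, "yaw": 0}, {"dx": 0, "dy": 0, "dz": 0, "yaw": 0}, {"dx": 0, "dy": 0, "dz": 0, "yaw": 0}])

```text
t: 4.8
eef_pos: [584.7, 44.7, 109.7]
tcp_rot: [3.141, -0.0, 0.285]
ft_force: [-0.0, -0.9, 0.1]
opening: 0.379
grip_force: 0.0
```

Call:
arm_command(deltas=[{"dx": 0, "dy": 0, "dz": -0.002, "yaw": 0}, {"dx": 0, "dy": 0, "dz": -0.002, "yaw": 0}, {"dx": 0, "dy": 0, "dz": -0.002, "yaw": 0}, {"dx": 0, "dy": 0, "dz": 0, "yaw": 0}, {"dx": 0, "dy": 0, "dz": 0, "yaw": 0}])

```text
t: 5.3
eef_pos: [584.8, 44.7, 103.9]
tcp_rot: [3.141, -0.001, 0.285]
ft_force: [-0.1, -0.2, 3.1]
opening: 0.375
grip_force: 1.8
```

Call:
arm_command(deltas=[{"dx": 0, "dy": 0, "dz": -0.001, "yaw": 0}, {"dx": 0, "dy": 0, "dz": -0.001, "yaw": 0}, {"dx": 0, "dy": 0, "dz": -0.001, "yaw": 0}, {"dx": 0, "dy": 0, "dz": -0.001, "yaw": 0}, {"dx": 0, "dy": 0, "dz": 0, "yaw": 0}, {"dx": 0, "dy": 0, "dz": 0, "yaw": 0}])

```text
t: 5.9
eef_pos: [584.8, 44.7, 100.1]
tcp_rot: [3.141, -0.001, 0.285]
ft_force: [-1.4, -0.6, 5.5]
opening: 0.379
grip_force: 3.1
```

Call:
arm_command(deltas=[{"dx": 0, "dy": 0, "dz": -0.001, "yaw": 0}, {"dx": 0, "dy": 0, "dz": -0.001, "yaw": 0}, {"dx": 0, "dy": 0, "dz": 0, "yaw": 0}, {"dx": 0, "dy": 0, "dz": 0, "yaw": 0}])

```text
t: 6.3
eef_pos: [584.8, 44.7, 98.1]
tcp_rot: [3.141, -0.001, 0.285]
ft_force: [-1.0, -0.1, 6.5]
opening: 0.384
grip_force: 3.0
```

Call:
arm_command(deltas=[{"dx": 0, "dy": 0, "dz": -0.0005, "yaw": 0}, {"dx": 0, "dy": 0, "dz": -0.0005, "yaw": 0}, {"dx": 0, "dy": 0, "dz": 0, "yaw": 0}, {"dx": 0, "dy": 0, "dz": 0, "yaw": 0}])

```text
t: 6.7
eef_pos: [584.8, 44.7, 97.1]
tcp_rot: [3.141, -0.001, 0.285]
ft_force: [-1.3, -0.0, 6.2]
opening: 0.379
grip_force: 3.1
```

```bash
cat > n.py <<'E'
from h import *
s=state();print(s['t'],s['eef_pos'],s['ft_force'])
for n in('wrist','scene','side'):
    c=read_camera(n);u,v,P=cloud(c);d=np.hypot(P[:,0]-584.5,P[:,1]-44.7)
    hs=cv2.cvtColor(c['color'],cv2.COLOR_RGB2HSV)[v,u]
    m=(d<12)&(P[:,2]>90)&(P[:,2]<140)&(hs[:,1]>110);f=(d>18)&(d<29.5)&(P[:,2]>68)&(P[:,2]<92)
    print(n,'tip',m.sum(),P[m,2].max() if m.any() else 0,'flange z',f.sum(),np.median(P[f,2]) if f.any() else 0)
    save(c,n+'_n.png')
E
python3 n.py
```

```text
6.7 [584.80663604  44.68076947  97.07517427] [-1.33872458 -0.04594593  6.1640378 ]
wrist tip 1011 123.39604851043657 flange z 2327 77.51663939073237
scene tip 35 122.16914266577112 flange z 89 77.41081460029307
side tip 0 0 flange z 84 78.25381500959116
```

The flange is about 8.2 mm back and the tip reads about 123.4 mm, so the nozzle seems released. I'll press 0.5 mm more and compare.

Call:
arm_command(deltas=[{"dx": 0, "dy": 0, "dz": -0.0005, "yaw": 0}, {"dx": 0, "dy": 0, "dz": 0, "yaw": 0}, {"dx": 0, "dy": 0, "dz": 0, "yaw": 0}])

```text
t: 7.15
eef_pos: [584.8, 44.7, 96.7]
tcp_rot: [3.141, -0.001, 0.285]
ft_force: [-1.3, -1.3, 7.9]
opening: 0.377
grip_force: 3.8
```

```bash
python3 n.py
```

```text
7.15 [584.80310012  44.65514374  96.67776345] [-1.27149889 -1.25150671  7.8735451 ]
wrist tip 1052 125.49666887278637 flange z 2294 77.1484209430472
scene tip 33 122.50949049518852 flange z 84 76.84268192096357
side tip 0 0 flange z 83 77.76142606965311
```

View pics/wrist_n.png

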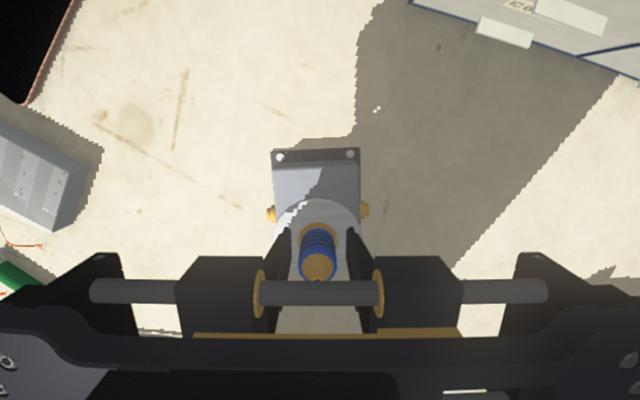

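Brass collar visible at the nozzle's base (318,232) above the flange, which fits a raised nozzle. As a check I'll lift the fingers 3 mm and see whether the sleeve stays back.

Call:
arm_command(deltas=[{"dx": 0, "dy": 0, "dz": 0.001, "yaw": 0}, {"dx": 0, "dy": 0, "dz": 0.001, "yaw": 0}, {"dx": 0, "dy": 0, "dz": 0.001, "yaw": 0}, {"dx": 0, "dy": 0, "dz": 0, "yaw": 0}, {"dx": 0, "dy": 0, "dz": 0, "yaw": 0}])

```text
t: 7.8
eef_pos: [584.5, 44.7, 99.0]
tcp_rot: [-3.142, 0.0, 0.285]
ft_force: [-1.1, 0.0, -0.4]
opening: 0.381
grip_force: 0.0
```

```bash
python3 n.py
```

```text
7.8 [584.53309908  44.66616531  98.99585704] [-1.06714498  0.0398641  -0.43635038]
wrist tip 1012 125.3178092600953 flange z 2279 78.0643620409931
scene tip 27 126.26454059476055 flange z 87 77.63410624541746
side tip 0 0 flange z 82 78.86809375009142
```

The sleeve stays back with no finger load, so the nozzle is released. I'll raise 6 mm so the snapping flange clears the fingertips, then grip.

Call:
arm_command(deltas=[{"dx": 0, "dy": 0, "dz": 0.003, "yaw": 0}, {"dx": 0, "dy": 0, "dz": 0.003, "yaw": 0}, {"dx": 0, "dy": 0, "dz": 0, "yaw": 0}])

```text
t: 8.25
eef_pos: [584.9, 44.7, 105.7]
tcp_rot: [3.141, -0.001, 0.285]
ft_force: [0.4, -0.3, 0.8]
opening: 0.381
grip_force: 0.0
```

Call:
arm_command(deltas=[{"dx": 0, "dy": 0, "dz": 0, "yaw": 0}, {"dx": 0, "dy": 0, "dz": 0, "yaw": 0}, {"dx": 0, "dy": 0, "dz": 0, "yaw": 0}, {"dx": 0, "dy": 0, "dz": 0, "yaw": 0}, {"dx": 0, "dy": 0, "dz": 0, "yaw": 0}, {"dx": 0, "dy": 0, "dz": 0, "yaw": 0}], gripper=0.0)

```text
t: 8.85
eef_pos: [584.6, 44.7, 105.1]
tcp_rot: [-3.142, 0.0, 0.285]
ft_force: [-0.5, 1.9, 1.3]
opening: 0.23
grip_force: 30.0
```

Call:
arm_command(deltas=[{"dx": 0, "dy": 0, "dz": 0.001, "yaw": 0}, {"dx": 0, "dy": 0, "dz": 0.001, "yaw": 0}, {"dx": 0, "dy": 0, "dz": 0.001, "yaw": 0}, {"dx": 0, "dy": 0, "dz": 0.001, "yaw": 0}, {"dx": 0, "dy": 0, "dz": 0, "yaw": 0}])

```text
t: 9.35
eef_pos: [584.6, 44.7, 109.3]
tcp_rot: [3.142, 0.0, 0.285]
ft_force: [-0.6, 1.0, -4.0]
opening: 0.225
grip_force: 30.0
```

Call:
arm_command(deltas=[{"dx": 0, "dy": 0, "dz": 0.003, "yaw": 0}, {"dx": 0, "dy": 0, "dz": 0.003, "yaw": 0}, {"dx": 0, "dy": 0, "dz": 0.003, "yaw": 0}, {"dx": 0, "dy": 0, "dz": 0.003, "yaw": 0}, {"dx": 0, "dy": 0, "dz": 0.003, "yaw": 0}, {"dx": 0, "dy": 0, "dz": 0.003, "yaw": 0}, {"dx": 0, "dy": 0, "dz": 0.005, "yaw": 0}, {"dx": 0, "dy": 0, "dz": 0.01, "yaw": 0}, {"dx": 0, "dy": 0, "dz": 0.01, "yaw": 0}, {"dx": 0, "dy": 0, "dz": 0.01, "yaw": 0}, {"dx": 0, "dy": 0, "dz": 0.01, "yaw": 0}, {"dx": 0, "dy": 0, "dz": 0.01, "yaw": 0}, {"dx": 0, "dy": 0, "dz": 0.01, "yaw": 0}, {"dx": 0, "dy": 0, "dz": 0.01, "yaw": 0}, {"dx": 0, "dy": 0, "dz": 0, "yaw": 0}])

```text
t: 10.85
eef_pos: [585.1, 44.7, 203.7]
tcp_rot: [3.141, -0.002, 0.285]
ft_force: [-0.2, 0.4, -0.7]
opening: 0.225
grip_force: 30.0
```

```bash
python3 n.py
```

```text
10.85 [585.14185781  44.66349979 203.70975145] [-0.16307301  0.38604118 -0.66898236]
wrist tip 0 0 flange z 1370 85.72717969774305
scene tip 0 0 flange z 122 84.28099163307115
side tip 0 0 flange z 109 84.98155728849423
```

The sleeve is back forward, with the flange at 85.7 mm. Now I compute the hole centre from the earlier wrist view and from the rack outline.

```bash
python3 - <<'E'
from h import *
c=np.load('w2.npy',allow_pickle=True).item()
u,v,P=cloud(c)
for z0 in (539.5,-274.7),(537.7,-272.5):
    print('outline hole',np.array(z0)+40*np.array([.252,-.968]))
g=cv2.cvtColor(c['color'],cv2.COLOR_RGB2GRAY);print(g[158:186:2,302:340:2])
# below-top range points = hole
m=(abs(u-320)<16)&(abs(v-171)<14);q=P[m];k=q[:,2]<30
print(k.sum(),q[k].mean(0),u[m][k].min(),u[m][k].max(),v[m][k].min(),v[m][k].max())
E
```

```text
outline hole [ 549.58 -313.42]
outline hole [ 547.78 -311.22]
[[ 75  77  75  76  75  75  76  77  76  76  78  76  77  78  78  77  74 117
  136]
 [ 75  74  75  75  75  75  76  76  74  74  74  77  75  78  78  78  78  77
   77]
 [ 74  75  75  75  76  74  72  68  67  69  69  71  77  78  78  80  80  79
   80]
 [ 75  75  76  75  75  71  68  68  68  68  69  69  73  76  78  79  79  80
   80]
 [ 75  75  76  75  75  70  67  68  68  68  68  70  70  69  75  79  78  80
   80]
 [ 75  76  75  76  71 108  70  68  69  69  69  69  68  90 106  76  78  79
   80]
 [ 76  76  76  75  78 157  72  68  69  71  71  70  65 166 192  75  79  79
   79]
 [ 76  77  76  76  69  69  67  70  69  69  69  70  69  94 125  76  80  80
   80]
 [ 75  77  77  76  75  67  66  69  70  71  69  71  70  70  74  78  78  80
   81]
 [ 77  75  75  76  76  69  68  68  69  68  69  69  69  73  79  79  79  81
   81]
 [ 76  78  78  76  78  75  70  68  69  70  69  70  73  77  79  81  80  80
   80]
 [ 79  79  79  79  77  79  78  75  71  71  72  75  79  79  79  81  81  80
   81]
 [ 79  80  80  79  79  79  79  80  81  80  79  80  81  81  81  81  79  78
   78]
 [ 80  79  81  79  79  80  80  81  81  80  81  81  82  82  81  79 132 175
  112]]
258 [ 544.87226928 -312.49705515   13.74206114] 312 330 161 178
```

Call:
arm_command(deltas=[{"dx": -0.004, "dy": -0.035, "dz": 0, "yaw": 0}, {"dx": -0.004, "dy": -0.035, "dz": 0, "yaw": 0}, {"dx": -0.004, "dy": -0.035, "dz": 0, "yaw": 0}, {"dx": -0.004, "dy": -0.035, "dz": 0, "yaw": 0}, {"dx": -0.004, "dy": -0.035, "dz": 0, "yaw": 0}, {"dx": -0.004, "dy": -0.035, "dz": 0, "yaw": 0}, {"dx": -0.004, "dy": -0.035, "dz": 0, "yaw": 0}, {"dx": -0.004, "dy": -0.035, "dz": 0, "yaw": 0}, {"dx": -0.004, "dy": -0.035, "dz": 0, "yaw": 0}, {"dx": 0, "dy": -0.035, "dz": 0, "yaw": 0}, {"dx": 0, "dy": 0, "dz": 0, "yaw": 0}, {"dx": 0, "dy": 0, "dz": 0, "yaw": 0}])

```text
t: 12.2
eef_pos: [548.2, -305.5, 201.2]
tcp_rot: [-3.14, 0.001, 0.283]
ft_force: [0.0, 0.7, -0.6]
opening: 0.226
grip_force: 30.0
```

```bash
cat > k.py <<'E'
from h import *
s=state();print(s['t'],s['eef_pos'],s['ft_force'])
c=read_camera('wrist');u,v,P=cloud(c);np.save('w5.npy',c,allow_pickle=True)
m=(P[:,2]>29)&(P[:,2]<38)&(abs(P[:,0]-540)<90)&(abs(P[:,1]+275)<90)
r=cv2.minAreaRect(P[m][:,:2].astype(np.float32));print(r)
cv2.imwrite('pics/w5.png',cv2.resize(c['color'][:,:,::-1][100:320,200:440],None,fx=3,fy=3) [:600])
E
python3 k.py
```

```text
12.2 [ 548.19132922 -305.52576468  201.23696553] [ 4.74664213e-04  6.90391374e-01 -5.69474290e-01]
((537.5669555664062, -272.4664306640625), (56.80485916137695, 136.8155517578125), 14.50915813446045)
```

View pics/w5.png

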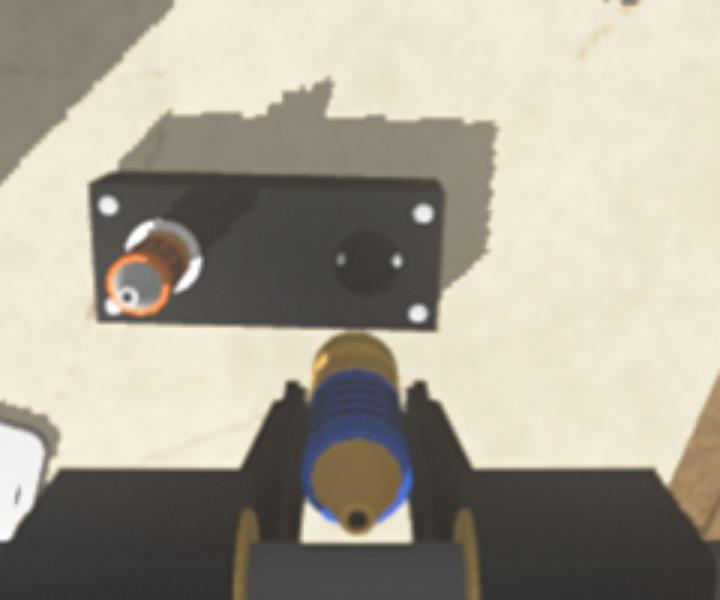

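The hole shows at crop (366,262) and the nozzle's tip at crop (358,518). I cast both rays.

```bash
python3 - <<'E'
from h import *
c=np.load('w5.npy',allow_pickle=True).item()
print('hole',world(c,200+366/3-.33,100+262/3-.33,34))
print('tip',world(c,200+358/3-.33,100+518/3-.33,220.5), 'tcp 548.2 -305.5')
c=np.load('w2.npy',allow_pickle=True).item();print('hole w2',world(c,320.7,170.3,34))
u,v,P=cloud(np.load('w5.npy',allow_pickle=True).item())
m=(P[:,2]>200)&(P[:,2]<214)&(np.hypot(P[:,0]-548,P[:,1]+305)<16);print(m.sum(),P[m].mean(0))
s=state();print(s['eef_pos'])
E
```

```text
hole [[ 547.37436378 -310.06928213   34.        ]]
tip [[ 547.99162835 -306.38437638  220.5       ]] tcp 548.2 -305.5
hole w2 [[ 547.78095704 -311.26057152   34.        ]]
1006 [ 551.94134467 -304.47586745  207.43905121]
[ 548.3508346  -304.77332117  201.51172122]
```

Call:
arm_command(deltas=[{"dx": -0.001, "dy": -0.006, "dz": 0, "yaw": 0}, {"dx": 0, "dy": 0, "dz": -0.015, "yaw": 0}, {"dx": 0, "dy": 0, "dz": -0.015, "yaw": 0}, {"dx": 0, "dy": 0, "dz": -0.015, "yaw": 0}, {"dx": 0, "dy": 0, "dz": -0.015, "yaw": 0}, {"dx": 0, "dy": 0, "dz": -0.015, "yaw": 0}, {"dx": 0, "dy": 0, "dz": -0.015, "yaw": 0}, {"dx": 0, "dy": 0, "dz": -0.01, "yaw": 0}, {"dx": 0, "dy": 0, "dz": -0.005, "yaw": 0}, {"dx": 0, "dy": 0, "dz": 0, "yaw": 0}, {"dx": 0, "dy": 0, "dz": 0, "yaw": 0}])

```text
t: 13.35
eef_pos: [547.9, -311.4, 97.7]
tcp_rot: [3.141, -0.0, 0.285]
ft_force: [-0.0, -0.1, -0.4]
opening: 0.223
grip_force: 30.0
```

```bash
python3 k.py; python3 - <<'E'
from h import *
c=np.load('w5.npy',allow_pickle=True).item()
cv2.imwrite('pics/w6.png',cv2.resize(c['color'][:,:,::-1][170:320,220:420],None,fx=4,fy=4))
E
```

```text
13.35 [ 547.88449447 -311.3765451    97.70375976] [-0.03516192 -0.09528978 -0.40687342]
((537.3026123046875, -272.22955322265625), (57.42643737792969, 137.04153442382812), 14.523162841796875)
```

View pics/w6.png

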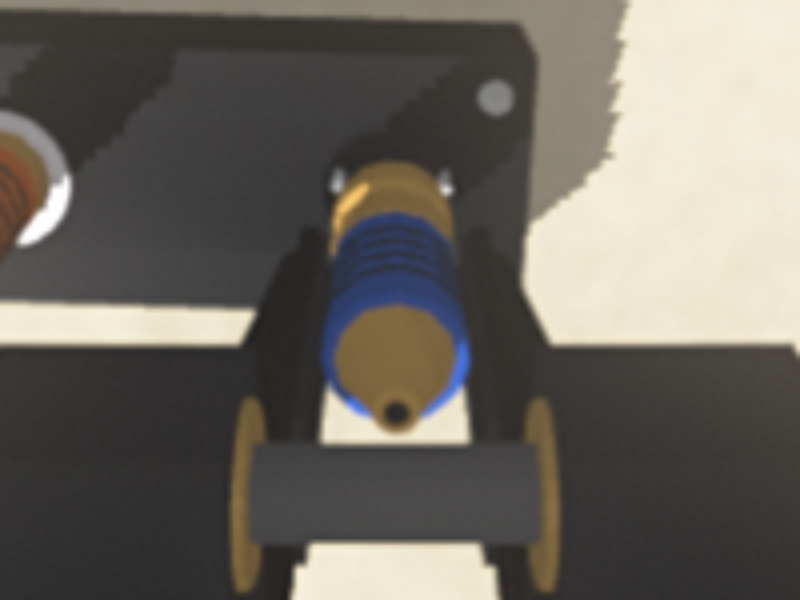

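The balls at (338,180) and (446,182) straddle the nozzle axis at x = 394, so it is aligned. Lowering gently.

Call:
arm_command(deltas=[{"dx": 0, "dy": 0, "dz": -0.003, "yaw": 0}, {"dx": 0, "dy": 0, "dz": -0.003, "yaw": 0}, {"dx": 0, "dy": 0, "dz": -0.002, "yaw": 0}, {"dx": 0, "dy": 0, "dz": -0.002, "yaw": 0}, {"dx": 0, "dy": 0, "dz": 0, "yaw": 0}, {"dx": 0, "dy": 0, "dz": 0, "yaw": 0}])

```text
t: 14.0
eef_pos: [547.6, -311.4, 87.2]
tcp_rot: [3.141, 0.0, 0.285]
ft_force: [-0.2, 0.4, -0.5]
opening: 0.224
grip_force: 30.0
```

Call:
arm_command(deltas=[{"dx": 0, "dy": 0, "dz": -0.002, "yaw": 0}, {"dx": 0, "dy": 0, "dz": -0.002, "yaw": 0}, {"dx": 0, "dy": 0, "dz": 0, "yaw": 0}, {"dx": 0, "dy": 0, "dz": 0, "yaw": 0}])

```text
t: 14.4
eef_pos: [547.6, -311.3, 83.1]
tcp_rot: [-3.142, 0.0, 0.285]
ft_force: [0.1, 0.7, -0.2]
opening: 0.222
grip_force: 30.0
```

Call:
arm_command(deltas=[{"dx": 0, "dy": 0, "dz": -0.001, "yaw": 0}, {"dx": 0, "dy": 0, "dz": -0.001, "yaw": 0}, {"dx": 0, "dy": 0, "dz": -0.001, "yaw": 0}, {"dx": 0, "dy": 0, "dz": -0.001, "yaw": 0}, {"dx": 0, "dy": 0, "dz": 0, "yaw": 0}])

```text
t: 14.9
eef_pos: [547.6, -311.3, 78.9]
tcp_rot: [-3.142, 0.0, 0.285]
ft_force: [0.5, -0.3, -2.0]
opening: 0.225
grip_force: 30.0
```

Call:
arm_command(deltas=[{"dx": 0, "dy": 0, "dz": -0.001, "yaw": 0}, {"dx": 0, "dy": 0, "dz": -0.001, "yaw": 0}, {"dx": 0, "dy": 0, "dz": -0.001, "yaw": 0}, {"dx": 0, "dy": 0, "dz": -0.001, "yaw": 0}, {"dx": 0, "dy": 0, "dz": 0, "yaw": 0}])

```text
t: 15.4
eef_pos: [547.5, -311.2, 74.8]
tcp_rot: [-3.141, 0.0, 0.285]
ft_force: [-0.7, 0.3, -1.4]
opening: 0.227
grip_force: 30.0
```

Call:
arm_command(deltas=[{"dx": 0, "dy": 0, "dz": -0.001, "yaw": 0}, {"dx": 0, "dy": 0, "dz": -0.001, "yaw": 0}, {"dx": 0, "dy": 0, "dz": -0.001, "yaw": 0}, {"dx": 0, "dy": 0, "dz": 0, "yaw": 0}])

```text
t: 15.8
eef_pos: [547.6, -311.2, 71.9]
tcp_rot: [-3.141, 0.0, 0.285]
ft_force: [-0.6, 0.6, -1.2]
opening: 0.226
grip_force: 30.0
```

Call:
arm_command(deltas=[{"dx": 0, "dy": 0, "dz": -0.001, "yaw": 0}, {"dx": 0, "dy": 0, "dz": -0.0005, "yaw": 0}, {"dx": 0, "dy": 0, "dz": 0, "yaw": 0}])

```text
t: 16.1
eef_pos: [547.5, -311.3, 70.4]
tcp_rot: [-3.141, 0.0, 0.285]
ft_force: [0.1, -0.0, -1.7]
opening: 0.221
grip_force: 30.0
```

Call:
arm_command(deltas=[{"dx": 0, "dy": 0, "dz": -0.0005, "yaw": 0}, {"dx": 0, "dy": 0, "dz": -0.0005, "yaw": 0}, {"dx": 0, "dy": 0, "dz": 0, "yaw": 0}])

```text
t: 16.4
eef_pos: [547.6, -311.3, 69.5]
tcp_rot: [-3.141, 0.0, 0.285]
ft_force: [0.1, 0.4, -1.2]
opening: 0.225
grip_force: 30.0
```

Call:
arm_command(deltas=[{"dx": 0, "dy": 0, "dz": -0.0005, "yaw": 0}, {"dx": 0, "dy": 0, "dz": 0, "yaw": 0}])

```text
t: 16.6
eef_pos: [547.6, -311.3, 69.2]
tcp_rot: [3.141, -0.0, 0.285]
ft_force: [0.7, 0.3, -1.0]
opening: 0.227
grip_force: 30.0
```

Call:
arm_command(deltas=[{"dx": 0, "dy": 0, "dz": -0.0005, "yaw": 0}, {"dx": 0, "dy": 0, "dz": 0, "yaw": 0}])

```text
t: 16.8
eef_pos: [547.7, -311.4, 68.8]
tcp_rot: [3.141, -0.0, 0.285]
ft_force: [-0.1, -0.1, 0.4]
opening: 0.223
grip_force: 30.0
```

Call:
arm_command(deltas=[{"dx": 0, "dy": 0, "dz": -0.0005, "yaw": 0}, {"dx": 0, "dy": 0, "dz": 0, "yaw": 0}])

```text
t: 17.0
eef_pos: [547.8, -311.4, 68.7]
tcp_rot: [3.141, -0.0, 0.285]
ft_force: [-1.3, 0.6, 5.6]
opening: 0.225
grip_force: 30.0
```

```bash
cat > t.py <<'E'
from h import *
s=state();print(s['t'],s['eef_pos'],s['ft_force'])
for n in('wrist','scene'):
    c=read_camera(n);u,v,P=cloud(c);d=np.hypot(P[:,0]-548,P[:,1]+311)
    hs=cv2.cvtColor(c['color'],cv2.COLOR_RGB2HSV)[v,u]
    m=(d<12)&(P[:,2]>45)&(P[:,2]<110)&(hs[:,1]>110);b=m&(hs[:,0]>100)&(hs[:,0]<128)
    print(n,m.sum(),'tip',np.sort(P[m,2])[-8:].round(1),'blue z',b.sum(),np.percentile(P[b,2],[2,50,98]).round(1) if b.any() else 0, P[b][:,:2].mean(0) if b.any() else 0)
c=read_camera('wrist');cv2.imwrite('pics/w7.png',cv2.resize(c['color'][:,:,::-1][170:320,220:420],None,fx=4,fy=4))
E
python3 t.py
```

```text
17.0 [ 547.79367757 -311.40678013   68.72773148] [-1.27058696  0.59453211  5.6116546 ]
wrist 1137 tip [88.5 88.5 88.5 88.6 88.6 88.6 89.  89. ] blue z 567 [46.1 69.9 74.5] [ 553.87820812 -309.49216915]
scene 49 tip [77.8 78.9 80.6 81.  81.8 83.  85.5 89.2] blue z 37 [45.4 61.8 77.9] [ 541.46500887 -313.57240019]
```

It meets the floor where predicted: TCP 68.7 against 69, and tip about 88.5 against 88. It is home, so I release and lift.

Call:
arm_command(deltas=[{"dx": 0, "dy": 0, "dz": 0, "yaw": 0}, {"dx": 0, "dy": 0, "dz": 0, "yaw": 0}, {"dx": 0, "dy": 0, "dz": 0, "yaw": 0}, {"dx": 0, "dy": 0, "dz": 0, "yaw": 0}, {"dx": 0, "dy": 0, "dz": 0.005, "yaw": 0}, {"dx": 0, "dy": 0, "dz": 0.01, "yaw": 0}, {"dx": 0, "dy": 0, "dz": 0.015, "yaw": 0}, {"dx": 0, "dy": 0, "dz": 0.02, "yaw": 0}, {"dx": 0, "dy": 0, "dz": 0.02, "yaw": 0}, {"dx": 0, "dy": 0, "dz": 0.02, "yaw": 0}, {"dx": 0, "dy": 0, "dz": 0, "yaw": 0}, {"dx": 0, "dy": 0, "dz": 0, "yaw": 0}], gripper=0.044)

```text
t: 18.35
eef_pos: [547.6, -311.3, 158.9]
tcp_rot: [3.141, -0.001, 0.285]
ft_force: [-0.4, 0.4, -0.5]
opening: 0.462
grip_force: 0.0
```

```bash
python3 t.py
```

```text
18.35 [ 547.63472098 -311.31866148  158.86731031] [-0.39794864  0.42637009 -0.53953887]
wrist 334 tip [88.5 88.7 88.7 88.8 89.  89.  89.3 89.4] blue z 109 [69.2 73.6 75.1] [ 548.20739432 -310.53673701]
scene 81 tip [84.2 84.7 85.8 86.  87.6 87.8 90.7 93.1] blue z 54 [46.2 59.7 73.3] [ 544.41413449 -317.27636477]
```

View pics/w7.png

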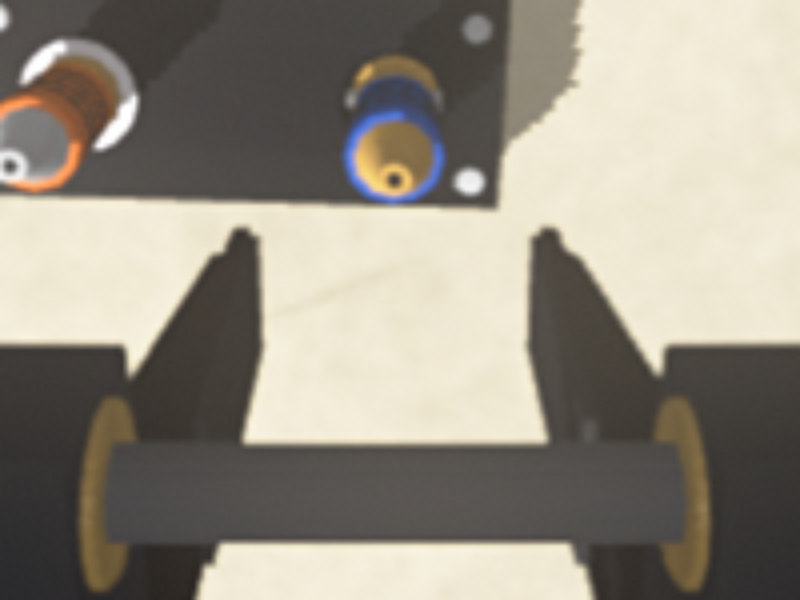

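The nozzle stands upright at crop (394,130) in the hole. The grip's top is at about 74 mm, as it should be when home, and the fingers are clear.

```bash
python3 -c "
from cell import *
print(job_done())"
```

```text
the job is handed in; nothing more can be done
None
```

I released the nozzle from the coupling, the sleeve snapped forward again, and I pressed the nozzle fully home in the rack and handed the job in at about 18 s; no verdict came back.

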